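# Screw the jar stand's loose foot down to the worktop

### The job

The front foot of the jar stand hangs in the air, so the stand rocks. Turn the orange knob on top of its slanted spindle clockwise until the foot's rubber pad just rests on the worktop, without screwing it down hard, then let go. Leave the jars and the blue ramekin on and beside the stand where they are.

Things in the scene. Friction and masses are not known exactly. Their poses are not given: they have to be found in the camera images.
- stand: Jar stand, fixed: light wooden plate 200 x 240 x 14 mm (x, y, z), top 106 mm above the worktop, on three dark steel legs; origin on the worktop under the plate's centre, -x its front (towards the robot), z up. In place of the front right leg a steel sleeve at the plate's front edge carries a slanted spindle: orange knob at its upper end, rubber pad at its lower end under the plate.
- knob_center (a point): Middle of the orange knob: round, fluted rim, 40 mm diameter, 24 mm thick, about 140 mm above the worktop. z points up out of the knob along the spindle, 25 degrees from vertical, leaning to the stand's front; y is the stand's y (level). The frame moves along the spindle with the knob but does not turn. Fingers may reach 25 mm past this point down the spindle on any side.
- foot_knob (a joint): Knob angle in rad, grows clockwise as seen from above, facing the knob; starts at 0 to 1.39, stops at -0.3 and 5.5, stays where left (friction 0.15 N m; grip with 25 N or more). Knob, spindle and pad go down together along the spindle 20 mm a turn (3.18 mm per rad; 2.88 mm of height). Let go, turn back and regrasp as often as needed.
- foot_pad: Black rubber pad of the foot: level disc, 34 mm diameter, 11 mm thick; origin in the centre of its underside, so z is the gap to the worktop, 4 to 8 mm at the start. It does not turn. After touching, more screwing squashes it at about 13 N per rad of the knob (4.5 N per mm of height); it must end carrying 0.3 to 14 N.
- pasta_jar: Tall glass clip-top jar, 146 x 140 x 248 mm, standing on the stand's plate; origin at the centre of its underside. Leave it.
- spice_red: Spice jar with red cap, 45 mm diameter, 106 mm high, on the stand's plate at the right; origin at the centre of its underside. Leave it.
- spice_low: Spice jar with red cap, 45 mm diameter, 106 mm high, on the worktop to the right of the stand; origin at the centre of its underside. Leave it.
- ramekin_blue: Dark blue ramekin, 104 mm diameter, 48 mm high, on the worktop to the left of the stand; origin at the centre of its underside. Leave it.

How it is judged (in metres and radians):
At the end, for the whole second after the job is handed in: The foot's pad rests on the worktop, carrying more than 0.3 N and less than 14 N, its underside less than 2 mm above the worktop's level, and the knob is still (under 0.1 rad/s) (contact force between foot_pad and anything else between 0.3 and 14 N and height (world z) of foot_pad below 0.002 m and velocity of joint foot_knob between -0.1 and 0.1 rad/s); the robot touches nothing.
It fails at once if the foot is screwed down hard: the pad carries more than 22 N (contact force between foot_pad and anything else above 22 N).
It fails at once if a thing standing on or beside the stand is moved by more than 25 mm or tipped over (distance of any of pasta_jar, spice_red, spice_low, ramekin_blue from where it was at the start of the episode above 0.025 m or angle between any of pasta_jar, spice_red, spice_low, ramekin_blue's own z axis and vertical above 0.4 rad).
It also fails if it takes over 61 s, if anything falls off the work surface, if the arm or the gripper's body presses on something with over 40 N, if the wrist force passes 120 N, or if a joint passes its speed limit or range.

### The arm

A 6-joint arm with a two-finger parallel gripper is mounted at the origin on a cart in front of the work surface, level with it; the furniture and walls round the work are solid. World frame = base frame: x ahead of the robot, y to its left, z up, the work surface at z = 0. Lengths are in mm, angles in rad, forces in N, time in s.
With the tool pointing down it reaches from about 400 to 925 mm from the base axis. Payload 12.5 kg.
Tool frame: the origin (TCP) lies at the very end of the fingers, on their centre line; the grasp point (between the pads) lies 19 mm behind it (arm.grip_point_offset is the z of the grasp point in the tool frame, in mm); z points along the fingers, y is the line along which they close (so a half turn about z gives the same grasp; the last joint's range is limited). The gripper opens to 95 mm and grips with 3 to 60 N. Pads are 20 mm wide; open, the fingers measure 119 mm over their backs; the gripper's body (75 mm by 180 mm) begins 59 mm behind the grasp point.
Start: joints at [-1.392, 0.491, 1.559, -0, 1.092, -0.106], TCP at [175.626, -599.835, 214.661] pointing down, gripper open.
Joint ranges: [-3.1, 3.1], [-0.84, 2.19], [0.05, 2.79], [-1.13, 4.28], [0.06, 2.93], [-2.69, 2.69]. Speed limits (rad/s): [2.22, 2.22, 2.79, 3.14, 3.14, 3.14].

### API

Orientations are given as a 3x3 rotation matrix whose columns are the frame's x, y, z axes.
In Python, from workcell import arm, grab_frame, get_calibration gives the robot as it stands. The module is installed in compiled form; this text tells all that it offers.
- The arm moves only by the tool carry_out, never from a script. Its arguments are lists of equal length, an entry for each row: "travel": the shift along the world's x, y, z in a scale on which 1.0 is 400 mm, a list of three; "turn": the turn about the world's z in shares of 4 rad (1.0 is 4 rad); "grip": the finger opening in mm, from 0 to 95.1. A call has 1 to 8 rows; each row is the pose to reach, as a shift and turn from the pose commanded when the call began; what a row does not reach only later rows make up. A row lasts 1/12 s, in which the tool goes at most 41.7 mm and 7.16 degrees, less where a joint would pass 70% of its speed; a pose out of reach is approached as far as the arm can. A shift or turn number past 1, either way, is cut back to 1. A call with a gripper value outside its range is refused whole. The fingers move at their own pace and stop on an object; the grip force is fixed at half the most. Time passes only in rows, so rows that repeat a pose let the fingers close. It gives the time, the measured TCP pose, the force, the opening and the grip force at its end, in the units of the state.
- arm.get_state(): the state, without advancing time (a new reading comes with each control period).
- grab_frame(name): name is "scene" or "side" or "wrist"; returns the picture (400x640x3 uint8, blue, green, red); there is no depth.
- get_calibration(name): a dict with "fx", "fy", "cx", "cy" (pixels), "k1" (the pictures are not rectified: a ray, as slopes to the right and down, at radius r is drawn at 1 + k1 r^2 times it, then the intrinsics apply), "extrinsics" (4x4, takes a point from world to camera coordinates). Camera axes: x right, y up, looking along -z (the intrinsics and any distortion apply to the point x, -y, -z); pixel columns grow to the right and rows downward; lengths in mm; the calibration is good to about 2 mm. A picture is of the moment at which its call begins: read the wrist's pose just before it. get_calibration takes no time and is no camera call; for the wrist camera it gives the pose at the moment of the call.
- arm.job_done(): hands the job in; it is judged then, once.
The state is a dict: "clock": time; "joint_pos": joint angles; "joint_vel": joint speeds; "tau": joint torques, N m; "tool_pos": TCP position; "tcp_rot": TCP orientation; "contact_force": force on the tool from outside, world axes, zero at the start; "torque": the same for the moment, N m; "width": finger opening in mm; "grasp_force": force on a finger pad.
Only numpy, scipy, OpenCV 4.12 (cv2) and the standard library are available. Lean on these libraries where they do the work, as an engineer would, in place of code of your own. Each camera call takes 0.05 s, during which the arm holds its last target. There are 200 camera calls.

## Working session

There is one attempt and no reset: what is moved stays moved. The work goes in short steps, Python scripts to look and compute and a tool call to move; the robot and the scene stay as the last step left them, time stands still between calls to the robot, and variables do not carry over. Pictures are saved under pics/ and viewed, at most 10 in all, crops included, and the job is handed in when it is done.

Besides the shell and the picture viewer there is one more tool, called after "Call:" as a command line: name --pt "numbers of a row" for each row, then --argument value for the rest. carry_out: Moves the arm, as the interface text tells. Its arguments: {"type":"object","properties":{"travel":{"type":"array"},"turn":{"type":"array"},"grip":{"type":"array"}},"required":["travel","turn","grip"]}

```bash
mkdir -p pics; cat > h.py <<'E'
import numpy as np, cv2
from workcell import arm, grab_frame, get_calibration
from scipy.optimize import least_squares
def proj(c,p):
    E=np.array(c["extrinsics"]);q=E[:3,:3]@np.array(p,float)+E[:3,3]
    s=np.array([q[0],-q[1]])/-q[2];s=s*(1+c["k1"]*(s@s))
    return np.array([c["fx"]*s[0]+c["cx"],c["fy"]*s[1]+c["cy"]])
def tri(obs,x0=(600,0,140)):
    r=least_squares(lambda p:np.concatenate([proj(c,p)-u for c,u in obs]),x0,x_scale=100)
    return r.x,r.fun
E
python3 - <<'E'
from h import *
for n in("scene","side"):
    cv2.imwrite(f"pics/{n}0.png",grab_frame(n))
    c=get_calibration(n);E=np.array(c["extrinsics"]);print(n,c["fx"],c["k1"],-E[:3,:3].T@E[:3,3])
s=arm.get_state();print(s["clock"],s["tcp_rot"],s["contact_force"],s["width"],arm.grip_point_offset)
E
```

```text
scene 404.73749068940856 0.028810684396235537 [283.72056272 -53.98851045 887.08376715]
side 378.0763728217408 -0.0627416888462143 [103.41719035 441.64713851 716.37838517]
0.1 [[ 9.59718330e-01  2.80963865e-01 -1.80358861e-04]
 [ 2.80963901e-01 -9.59717798e-01  1.01757188e-03]
 [ 1.12807318e-04 -1.02725671e-03 -9.99999466e-01]] [-0.03361211 -0.61312407 -0.64296871] 95.34568640497562 -18.8
```

View pics/scene0.png

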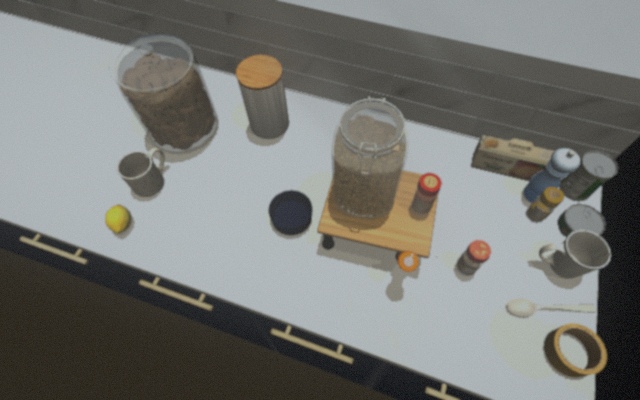

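View pics/side0.png

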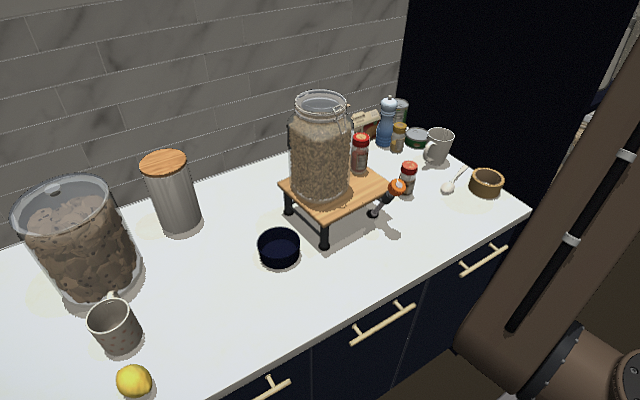

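The scene view shows the knob at about (408,262). In the side view it is at about (397,187), with the foot pad near (375,213). I'll enlarge both.

```bash
python3 - <<'E'
from h import *
a=cv2.imread("pics/scene0.png")[160:290,310:510];b=cv2.imread("pics/side0.png")[110:260,270:430]
a=cv2.resize(a,None,fx=4,fy=4,interpolation=2);b=cv2.resize(b,None,fx=5,fy=5,interpolation=2)[:600]
cv2.imwrite("pics/s1.png",a);cv2.imwrite("pics/b1.png",b[:600])
E
```

```text
(no output)
```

View pics/s1.png

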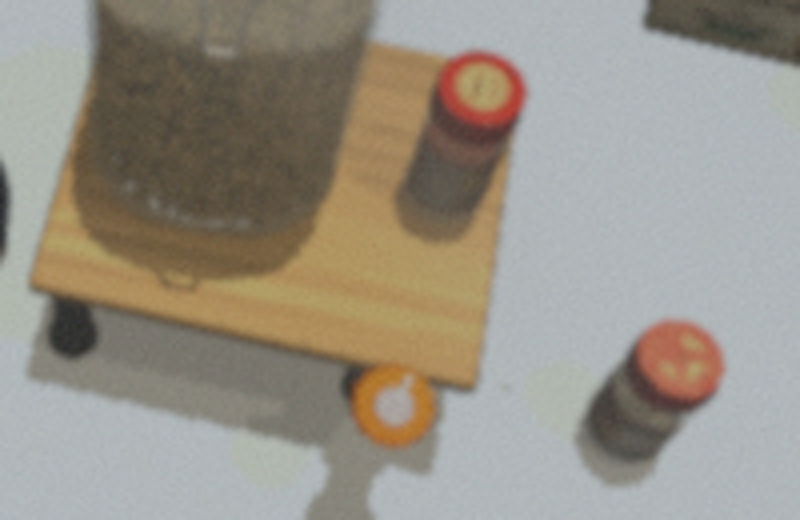

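View pics/b1.png

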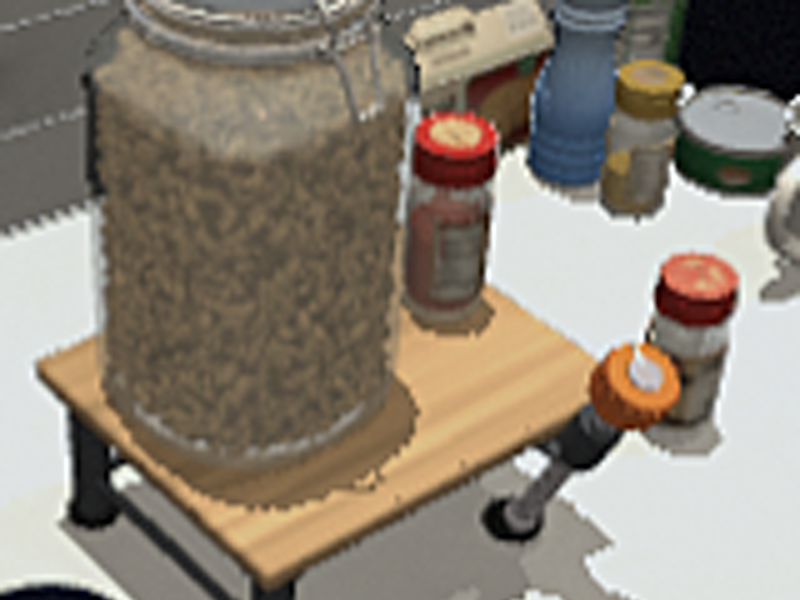

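The scene crop shows the knob face at full-image (408.4,261.3). Its white pointer aims away from the robot, and the plate's front corners are at (318,231.8) and (428.5,256.5). In the side crop, the knob face is at about (398.8,186.3), the pad at about (372.6,213.6), and the plate's front-left corner at (324.4,226).

```bash
python3 - <<'E'
from h import *
S,B=get_calibration("scene"),get_calibration("side")
print("knobtop",tri([(S,(408.4,261.3)),(B,(398.8,186.3))]))
print("FL",tri([(S,(318,231.8)),(B,(324.4,226))]))
def z(c,u,h):
    return least_squares(lambda p:proj(c,[p[0],p[1],h])-u,[600,0]).x
fl,fr=z(S,(318,231.8),106),z(S,(428.5,256.5),106);print(fl,fr,np.hypot(*(fl-fr)),np.arctan2(*(fl-fr)[::-1])-np.pi/2)
for n,q in(("BRspice_red",(430.25,182.5)),("low",(479,250))):print(n,z(S,q,212 if n[0]=="B" else 106))
W=get_calibration("wrist");E=np.array(W["extrinsics"]);s=arm.get_state()
R=np.array(s["tcp_rot"]);print("cam in tool",R.T@(-E[:3,:3].T@E[:3,3]-np.array(s["tool_pos"])),"look in tool",R.T@-E[:3,:3].T[:,2],W["fx"],"camup",R.T@E[:3,:3].T[:,1])
E
```

```text
knobtop (array([ 597.19060062, -100.68752879,  149.39172868]), array([ 0.08855138,  0.77735524, -0.80506375, -0.57575289]))
FL (array([620.49981468,  94.94289731,  96.708647  ]), array([ 0.05660259,  0.39057286, -0.33741333, -0.26240325]))
[617.35492366  93.62344608] [ 641.13959773 -138.84959743] 233.6865992755156 0.10195677393342728
BRspice_red [744.99771773 -96.1369082 ]
low [ 689.98432802 -232.77127981]
cam in tool [  80.1727869    -0.74982492 -169.26418078] look in tool [-2.84465957e-01  1.61172229e-04  9.58686129e-01] 283.5282172462506 camup [ 0.95868539 -0.00120722  0.28446594]
```

Units first: shifts go in shares of 400 mm and turns go in shares of 4 rad. So 200 mm / 400 = 0.5, 150 mm / 400 = 0.375, 1 rad / 4 = 0.25.

Call:
carry_out --pt "0.375 0.5 0" --pt "0.375 0.5 0" --pt "0.375 0.5 0" --pt "0.375 0.5 0" --pt "0.375 0.5 0" --pt "0.375 0.5 0" --pt "0.375 0.5 0" --pt "0.375 0.5 0" --turn '[0.25,0.25,0.25,0.25,0.25,0.25,0.25,0.25]' --grip '[95,95,95,95,95,95,95,95]'

```text
clock: 0.77
tool_pos: [326.9, -397.9, 214.8]
tcp_rot: [[0.273, 0.962, 0.0], [0.962, -0.273, 0.0], [0.0, -0.0, -1.0]]
contact_force: [0.2, -0.8, -0.1]
width: 95.0
grasp_force: 0.0
```

Converted, 230 mm / 400 = 0.575, 194 mm / 400 = 0.485, 1 rad / 4 = 0.25.

Call:
carry_out --pt "0.485 0.575 0" --pt "0.485 0.575 0" --pt "0.485 0.575 0" --pt "0.485 0.575 0" --pt "0.485 0.575 0" --pt "0.485 0.575 0" --pt "0.485 0.575 0" --pt "0.485 0.575 0" --turn '[0.25,0.25,0.25,0.25,0.25,0.25,0.25,0.25]' --grip '[95,95,95,95,95,95,95,95]'

```text
clock: 1.43
tool_pos: [522.2, -165.8, 214.5]
tcp_rot: [[-0.662, 0.75, 0.001], [0.75, 0.662, 0.001], [0.0, 0.001, -1.0]]
contact_force: [-0.6, -0.1, -1.4]
width: 95.3
grasp_force: 0.0
```

Converted, -150 mm / 400 = -0.375, 20 mm / 400 = 0.05, 0.96 rad / 4 = 0.24.

Call:
carry_out --pt "0 0.05 -0.375" --pt "0 0.05 -0.375" --pt "0 0.05 -0.375" --pt "0 0.05 -0.375" --pt "0 0.05 -0.375" --pt "0 0.05 -0.375" --pt "0 0.05 -0.375" --pt "0 0.05 -0.375" --turn '[0.24,0.24,0.24,0.24,0.24,0.24,0.24,0.24]' --grip '[95,95,95,95,95,95,95,95]'

```text
clock: 2.1
tool_pos: [519.5, -149.7, 64.2]
tcp_rot: [[-0.994, -0.11, -0.001], [-0.11, 0.994, 0.0], [0.001, 0.001, -1.0]]
contact_force: [0.3, -0.0, 0.3]
width: 95.1
grasp_force: 0.0
```

```bash
cat > snap.py <<'E'
import sys,pickle
from h import *
n=sys.argv[1];c=get_calibration("wrist");s=arm.get_state();i=grab_frame("wrist")
cv2.imwrite(f"pics/w{n}.png",i);pickle.dump(c,open(f"w{n}.pkl","wb"))
print(s["clock"],s["tool_pos"],s["joint_pos"],s["contact_force"],np.arctan2(s["tcp_rot"][1][0],s["tcp_rot"][0][0]))
print([proj(c,p).round() for p in([602,-100,138],[661,-94,6])])
E
python3 snap.py A
```

```text
2.1 [ 519.45650269 -149.71043715   64.15268359] [-4.02852715e-01  5.78007566e-01  1.90840028e+00  1.46978553e-04
  6.56236004e-01 -2.08373940e+00] [ 0.32391745 -0.01218683  0.29881643] -3.0316185385982446
[array([399., 475.]), array([357., 355.])]
```

View pics/wA.png

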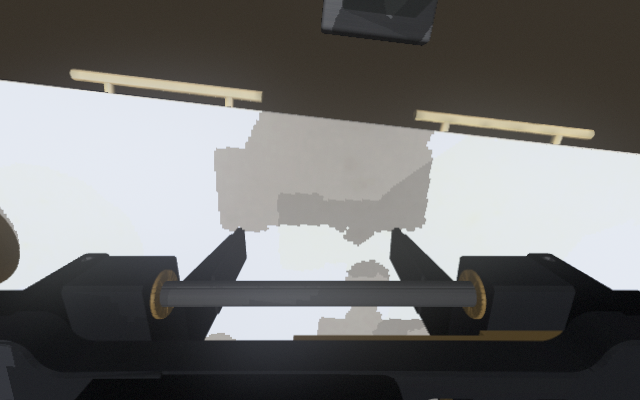

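The gripper hides the pad in this pose, so I'll turn a quarter and look sideways past the gripper.

Converted, -50 mm / 400 = -0.125, 26 mm / 400 = 0.065, -0.9 rad / 4 = -0.225.

Call:
carry_out --pt "-0.125 0 0" --pt "-0.125 0.065 -0.0475" --pt "-0.125 0.065 -0.0475" --pt "-0.125 0.065 -0.0475" --pt "-0.125 0.065 -0.0475" --pt "-0.125 0.065 -0.0475" --pt "-0.125 0.065 -0.0475" --pt "-0.125 0.065 -0.0475" --turn '[0,-0.225,-0.225,-0.225,-0.225,-0.225,-0.225,-0.225]' --grip '[95,95,95,95,95,95,95,95]'

```text
clock: 2.82
tool_pos: [469.6, -123.8, 45.6]
tcp_rot: [[-0.711, 0.704, -0.0], [0.704, 0.711, 0.0], [0.0, 0.0, -1.0]]
contact_force: [-0.3, 0.3, -0.0]
width: 95.1
grasp_force: 0.0
```

Converted, -0.78 rad / 4 = -0.195.

Call:
carry_out --pt "0 0 0" --pt "0 0 0" --pt "0 0 0" --pt "0 0 0" --pt "0 0 0" --pt "0 0 0" --pt "0 0 0" --pt "0 0 0" --turn '[-0.195,-0.195,-0.195,-0.195,-0.195,-0.195,-0.195,-0.195]' --grip '[95,95,95,95,95,95,95,95]'

```text
clock: 3.48
tool_pos: [469.6, -123.8, 45.6]
tcp_rot: [[-0.015, 1.0, -0.0], [1.0, 0.015, 0.0], [0.0, -0.0, -1.0]]
contact_force: [-0.9, 0.3, 0.4]
width: 95.3
grasp_force: 0.0
```

```bash
python3 snap.py B
```

```text
3.4833 [ 469.58631763 -123.83516469   45.57213656] [-3.93983475e-01  5.59117303e-01  2.05426044e+00  8.87718792e-05
  5.28323529e-01 -4.09421759e-01] [-0.90276028  0.26430197  0.39010459] 1.5861579365561986
[array([741., 312.]), array([572., 191.])]
```

Converted, -100 mm / 400 = -0.25, -80 mm / 400 = -0.2.

Call:
carry_out --pt "0 -0.1 0" --pt "0 -0.2 0" --pt "0 -0.25 0" --pt "0 -0.25 0" --pt "0 -0.25 0" --turn '[0,0,0,0,0]' --grip '[95,95,95,95,95]'

```text
clock: 3.95
tool_pos: [469.3, -224.5, 45.5]
tcp_rot: [[-0.017, 1.0, -0.0], [1.0, 0.017, 0.0], [0.0, -0.0, -1.0]]
contact_force: [-0.8, 0.2, -0.6]
width: 94.6
grasp_force: 0.0
```

```bash
python3 snap.py C; python3 -c "
import cv2,numpy as np
cv2.imwrite('pics/v1.png',np.hstack([cv2.resize(cv2.imread(f'pics/w{n}.png')[:400,240:640],None,fx=1,fy=1) for n in 'BC']))"
```

```text
3.95 [ 469.28228806 -224.51546549   45.45484644] [-5.73294784e-01  5.89645154e-01  1.97028510e+00  1.37442667e-04
  5.81904640e-01 -5.90901721e-01] [-0.84040838  0.24154217 -0.59841563] 1.5882884171397915
[array([962., -90.]), array([615.,  42.])]
```

View pics/v1.png

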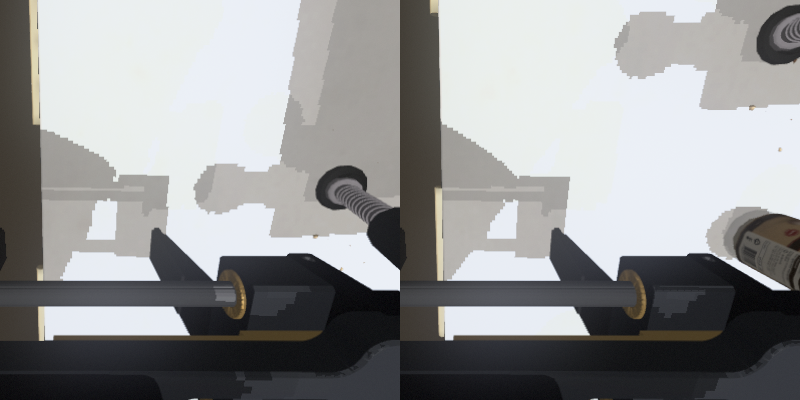

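Call:
carry_out --pt "-0.0875 0.0375 0" --pt "-0.0875 0.0375 0" --pt "-0.0875 0.0375 0" --pt "-0.0875 0.0375 0" --turn '[0,0,0,0]' --grip '[95,95,95,95]'

```text
clock: 4.33
tool_pos: [435.2, -208.3, 45.9]
tcp_rot: [[-0.02, 1.0, 0.001], [1.0, 0.02, -0.0], [-0.0, 0.001, -1.0]]
contact_force: [-0.1, -0.1, 0.8]
width: 94.9
grasp_force: 0.0
```

```bash
python3 snap.py D
```

```text
4.3333 [ 435.18278695 -208.25667794   45.94746018] [-5.83421952e-01  5.55502683e-01  2.06229063e+00  2.02189602e-04
  5.23026960e-01 -6.03799641e-01] [-0.12230704 -0.14951758  0.78786845] 1.5909987725388206
[array([1063.,    5.]), array([658.,  71.])]
```

Converted, 120 mm / 400 = 0.3, 80 mm / 400 = 0.2.

Call:
carry_out --pt "0 0.1 0" --pt "0 0.2 0" --pt "0 0.3 0" --pt "0 0.3 0" --pt "0 0.3 0" --turn '[0,0,0,0,0]' --grip '[95,95,95,95,95]'

```text
clock: 4.8
tool_pos: [435.4, -87.1, 45.8]
tcp_rot: [[-0.023, 1.0, 0.001], [1.0, 0.023, -0.0], [-0.0, 0.001, -1.0]]
contact_force: [-0.4, 0.6, 0.5]
width: 94.9
grasp_force: 0.0
```

```bash
python3 snap.py E; python3 -c "
import cv2,numpy as np
I=[cv2.imread(f'pics/w{n}.png') for n in 'BDE']
c=[I[0][150:230,540:640],I[1][10:130,520:640],I[2][140:260,500:620]]
cv2.imwrite('pics/v2.png',np.hstack([cv2.resize(x,(265,265*x.shape[0]//x.shape[1])) if 0 else cv2.copyMakeBorder(cv2.resize(x,None,fx=2.2,fy=2.2),0,264-int(x.shape[0]*2.2),0,266-int(x.shape[1]*2.2),0) for x in c]))"
```

```text
4.8 [435.37308586 -87.07976897  45.77050046] [-3.46390477e-01  5.24544765e-01  2.15398589e+00  3.04149279e-05
  4.62441070e-01 -3.69830792e-01] [-0.41420819  0.5715282   0.45400422] 1.594209363933022
[array([791., 405.]), array([601., 238.])]
```

View pics/v2.png

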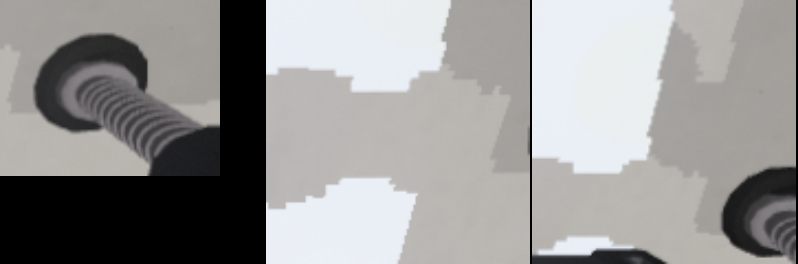

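In view B the pad's full left rim is visible around (575–590,165–210); D misses it. I'll take two better views.

Converted, -125 mm / 400 = -0.3125, -80 mm / 400 = -0.2.

Call:
carry_out --pt "0.0875 -0.1 0" --pt "0.0875 -0.2 0" --pt "0.0875 -0.3125 0" --pt "0.175 -0.3125 0" --pt "0.175 -0.3125 0" --pt "0.175 -0.3125 0" --pt "0.175 -0.3125 0" --turn '[0,0,0,0,0,0,0]' --grip '[95,95,95,95,95,95,95]'

```text
clock: 5.43
tool_pos: [504.0, -214.5, 45.3]
tcp_rot: [[-0.018, 1.0, -0.001], [1.0, 0.018, 0.0], [0.0, -0.001, -1.0]]
contact_force: [0.1, 0.6, 0.2]
width: 95.3
grasp_force: 0.0
```

```bash
python3 snap.py F
```

```text
5.4333 [ 504.04545752 -214.53934561   45.27904861] [-5.23016909e-01  6.15466818e-01  1.90188566e+00  6.15018440e-05
  6.25007718e-01 -5.40823376e-01] [0.14715881 0.56945192 0.20582566] 1.5885527688336445
[array([769., -34.]), array([558.,  58.])]
```

Converted, 90 mm / 400 = 0.225, 80 mm / 400 = 0.2.

Call:
carry_out --pt "0 0 0.1" --pt "0 0 0.2" --pt "0.075 0.05 0.225" --pt "0.075 0.125 0.225" --pt "0.075 0.125 0.225" --pt "0.075 0.125 0.225" --pt "0.075 0.125 0.225" --turn '[0,0,0,0,0,0,0]' --grip '[95,95,95,95,95,95,95]'

```text
clock: 6.07
tool_pos: [534.2, -163.6, 135.6]
tcp_rot: [[-0.02, 1.0, -0.0], [1.0, 0.02, 0.0], [0.0, -0.0, -1.0]]
contact_force: [0.6, 0.0, -0.5]
width: 94.8
grasp_force: 0.0
```

```bash
python3 snap.py H; python3 -c "
import cv2,numpy as np
I=[cv2.imread(f'pics/w{n}.png') for n in 'FH']
cv2.imwrite('pics/v3.png',np.hstack([i[0:300,240:640] for i in I]))"
```

```text
6.0667 [ 534.18494536 -163.61596538  135.57957908] [-4.15397525e-01  4.92521702e-01  1.80866702e+00 -1.43667161e-04
  8.40730964e-01 -4.35270405e-01] [ 0.55545994  0.02598702 -0.45707383] 1.5907650314142077
[array([437., 150.]), array([444., 130.])]
```

View pics/v3.png

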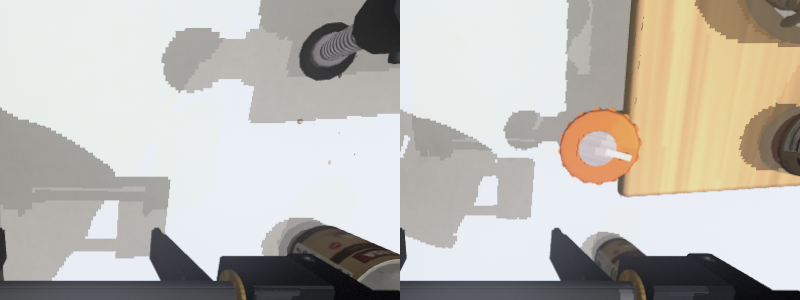

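```bash
cat > pad.py <<'E'
import sys,pickle
from h import *
def hull(c,p):
    t=np.linspace(0,2*np.pi,72,endpoint=False)
    P=[proj(c,[p[0]+17*np.cos(a),p[1]+17*np.sin(a),p[2]+h]) for h in(0,11) for a in t]
    return cv2.convexHull(np.float32(P))
def edge(n,cen):
    # sub-pixel radial edge from dark pad to bright worktop, left side only
    g=cv2.GaussianBlur(cv2.imread(f"pics/w{n}.png"),(3,3),0).max(2).astype(np.float32);out=[]
    for a in np.radians(np.arange(95,266,6)):
        d=np.array([np.cos(a),np.sin(a)]);r=np.arange(8,45,.25);q=np.float32(cen+r[:,None]*d)
        if (q<1).any() : continue
        q=q[(q[:,0]<638)&(q[:,1]<398)]
        v=cv2.remap(g,q[:,:1],q[:,1:],1).ravel();k=np.where((v[:-1]<85)&(v[1:]>=85))[0]
        if len(k):out.append(q[k[-1]])
    return np.array(out)
if __name__=="__main__":
    V=[(n,pickle.load(open(f"w{n}.pkl","rb"))) for n in sys.argv[1]]
    p=np.array([661,-94,6.])
    for it in range(4):
        E=[(c,edge(n,proj(c,p+[0,0,5]))) for n,c in V]
        f=lambda p:np.concatenate([[cv2.pointPolygonTest(hull(c,p),(float(x),float(y)),True) for x,y in e] for c,e in E])
        r=least_squares(f,p,x_scale=10,diff_step=1e-3,loss="soft_l1",f_scale=.5);p=r.x
    J=r.jac;print(sys.argv[1],p.round(2),"rms",np.sqrt(np.mean(f(p)**2)).round(2),[len(e) for _,e in E],"sd",np.sqrt(np.diag(np.linalg.inv(J.T@J))).round(2), [np.mean(np.abs(f(p)))])
    for _,e in E:print(e.mean(0))
E
python3 pad.py BF; python3 pad.py BFE; python3 pad.py BFC
```

```text
BF [665.51 -90.44   6.4 ] rms 1.09 [29, 29] sd [0.59 0.2  0.82] [np.float64(0.7405334882857041)]
[567.87915 188.39459]
[552.4654    52.384953]
BFE [665.43 -90.48   6.55] rms 1.55 [29, 29, 29] sd [0.45 0.18 0.55] [np.float64(0.879957477346136)]
[567.91266 188.39172]
[552.50134   52.373795]
[598.4428  236.89944]
BFC [665.41 -90.29   6.4 ] rms 0.98 [29, 29, 22] sd [0.57 0.18 0.72] [np.float64(0.6702628314531169)]
[567.85834 188.28542]
[552.4801    52.242752]
[607.49554  44.2783 ]
```

```bash
cat > flo.py <<'E'
import sys,pickle
from h import *
a,b=sys.argv[1];A,B=[pickle.load(open(f"w{n}.pkl","rb")) for n in(a,b)]
I,J=[cv2.imread(f"pics/w{n}.png",0) for n in(a,b)]
S=cv2.SIFT_create(contrastThreshold=.01)
k,d=S.detectAndCompute(I,None);l,e=S.detectAndCompute(J,None)
Z=[]
for m in cv2.BFMatcher(crossCheck=True).match(d,e):
    u,v=k[m.queryIdx].pt,l[m.trainIdx].pt
    p,r=tri([(A,u),(B,v)],(600,-100,0))
    if np.abs(r).max()<1 and abs(p[2])<12 and p[0]>500:Z.append([*p,np.abs(r).max(),*u])
Z=np.array(Z);print(len(Z));print(Z[np.argsort(Z[:,0])].round(1)[:40]);print(np.median(Z[:,2]))
E
python3 flo.py BF;python3 flo.py BC
```

```text
10
[[ 5.610e+02 -9.460e+01 -7.000e-01  1.000e-01  4.360e+02  1.872e+02]
 [ 6.129e+02 -7.980e+01 -1.400e+00  2.000e-01  5.058e+02  1.693e+02]
 [ 6.177e+02 -7.840e+01 -2.000e-01  0.000e+00  5.133e+02  1.679e+02]
 [ 6.183e+02 -7.120e+01 -6.000e-01  2.000e-01  5.158e+02  1.584e+02]
 [ 6.383e+02 -8.000e+01 -1.100e+00  1.000e-01  5.388e+02  1.703e+02]
 [ 6.383e+02 -8.000e+01 -1.100e+00  1.000e-01  5.388e+02  1.703e+02]
 [ 6.662e+02 -1.351e+02  3.000e-01  1.000e-01  5.586e+02  2.377e+02]
 [ 6.670e+02 -9.760e+01 -6.000e+00  6.000e-01  5.644e+02  1.914e+02]
 [ 6.761e+02 -1.329e+02 -1.000e-01  7.000e-01  5.716e+02  2.351e+02]
 [ 6.761e+02 -1.329e+02 -1.000e-01  7.000e-01  5.716e+02  2.351e+02]]
-0.6472547993177415
10
[[ 5.663e+02 -8.020e+01 -1.300e+00  0.000e+00  4.450e+02  1.690e+02]
 [ 5.773e+02 -1.156e+02 -1.400e+00  0.000e+00  4.522e+02  2.127e+02]
 [ 6.127e+02 -7.970e+01 -1.300e+00  3.000e-01  5.058e+02  1.693e+02]
 [ 6.127e+02 -7.970e+01 -1.300e+00  3.000e-01  5.058e+02  1.693e+02]
 [ 6.169e+02 -7.820e+01  1.200e+00  2.000e-01  5.133e+02  1.679e+02]
 [ 6.229e+02 -1.125e+02  9.000e-01  0.000e+00  5.117e+02  2.108e+02]
 [ 6.236e+02 -1.190e+02  1.800e+00  1.000e-01  5.115e+02  2.190e+02]
 [ 6.447e+02 -8.730e+01  6.000e-01  4.000e-01  5.472e+02  1.802e+02]
 [ 6.637e+02 -1.337e+02 -9.000e-01  4.000e-01  5.549e+02  2.356e+02]
 [ 6.667e+02 -1.353e+02 -4.000e-01  3.000e-01  5.586e+02  2.377e+02]]
-0.6320914123524796
```

```bash
cat >> pad.py <<'E'
    for c,e in E:print(np.array([cv2.pointPolygonTest(hull(c,p),(float(x),float(y)),True) for x,y in e]).round(1))
    o=[]
    for (n,c) in V[:2]:
        im=cv2.resize(cv2.imread(f"pics/w{n}.png"),None,fx=6,fy=6,interpolation=0);q=proj(c,p)*6
        for k,h in enumerate((0,11)):
            P=np.int32([(proj(c,[p[0]+17*np.cos(a),p[1]+17*np.sin(a),p[2]+h])+.5)*6 for a in np.linspace(0,6.28,60)])
            cv2.polylines(im,[P],True,[(0,0,255),(0,255,0)][k],1)
        x,y=np.int32(q);x=min(x,640*6-200);y=max(y,200);o.append(im[y-200:y+200,x-200:x+200])
    cv2.imwrite("pics/ov.png",np.hstack(o))
E
python3 pad.py BF
```

```text
BF [665.51 -90.44   6.4 ] rms 1.09 [29, 29] sd [0.59 0.2  0.82] [np.float64(0.7405334882857041)]
[567.87915 188.39459]
[552.4654    52.384953]
[ 4.1  3.5  2.8  1.5  0.3 -0.1 -0.   0.2 -0.1  0.   0.1 -0.6 -0.3 -0.3
 -0.5 -0.1 -0.2 -0.3  0.3  0.5  0.5  0.5  0.9  1.1  1.2  1.3  1.2  1.6
  1.9]
[ 1.8  1.2  1.4  1.4  1.   0.9  1.1  0.2  0.  -0.2 -0.9 -0.6 -0.4 -0.8
 -0.5 -0.4 -0.4 -0.4  0.2  0.2  0.3 -0.1  0.2  0.3  0.7  0.5  0.3  0.
  0.8]
```

View pics/ov.png

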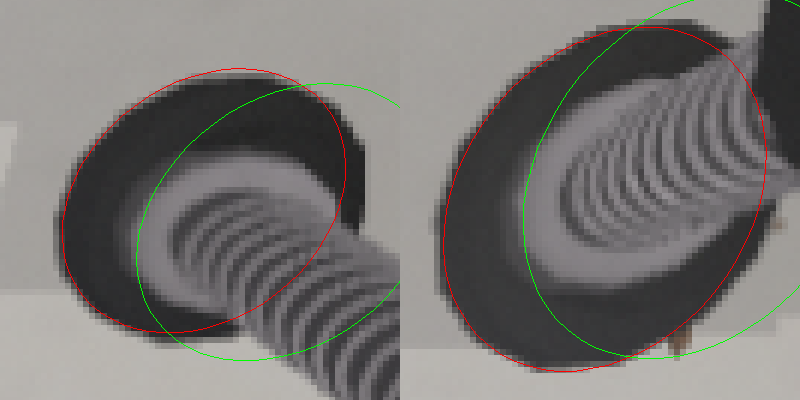

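```bash
cat > pad2.py <<'E'
import sys,pickle
import pad; from pad import *
def hull2(c,p):
    t=np.linspace(0,2*np.pi,90,endpoint=False)
    return cv2.convexHull(np.float32([proj(c,[p[0]+r*np.cos(a),p[1]+r*np.sin(a),p[2]+h])
      for h,r in((0,p[3]),(p[5],p[3]),(p[6] if len(p)>6 else 8,p[4])) for a in t]))
V=[(n,pickle.load(open(f"w{n}.pkl","rb"))) for n in sys.argv[1]]
for th in (.0,.3):
  for rb in (16.5,17.,None):
    p=np.array([665,-91,6.4,17,14,3.])
    for it in range(3):
        E=[(c,edge(n,proj(c,p[:3]+[0,0,4]))) for n,c in V]
        full=lambda q:np.r_[q[:3],rb if rb else q[3],q[4],q[5]]
        f=lambda q:np.concatenate([[cv2.pointPolygonTest(hull2(c,full(q)),(float(x)+th,float(y)+th),True) for x,y in e] for c,e in E])
        w=lambda q:np.r_[f(q),(q[4]-14)/20,(q[5]-3)/10,q[3]-17]
        r=least_squares(w,p,x_scale=[5,5,5,2,2,2],diff_step=1e-3,loss="soft_l1",f_scale=.4);p=r.x
    print(th,rb,p.round(2),"res",np.sqrt(np.mean(f(p)**2)).round(2))
E
python3 pad2.py BF; echo; python3 pad2.py BFC
```

```text
0.0 16.5 [664.05 -90.64   7.5   17.    14.05   2.18] res 0.31
0.0 17.0 [ 6.6482e+02 -9.0670e+01  7.2800e+00  1.7000e+01  1.4160e+01  1.1000e-01] res 0.6
0.0 None [663.61 -90.71   7.53  16.18  13.69   2.87] res 0.23
0.3 16.5 [664.23 -90.85   7.57  17.    14.03   2.05] res 0.34
0.3 17.0 [ 6.6488e+02 -9.0870e+01  7.5400e+00  1.7000e+01  1.3990e+01 -1.0000e-02] res 0.59
0.3 None [663.74 -90.91   7.67  16.16  13.78   3.08] res 0.25
Still running in the background as job /tmp/bash_jobs.1000/aabcec183fdd (pid 961). You'll get a notice when it ends.
```

```bash
kill -- -$(cat /tmp/bash_jobs.1000/aabcec183fdd/pid); cat > ptr.py <<'E'
import sys,pickle
from h import *
yaw=.102
xs=np.array([np.cos(yaw),np.sin(yaw),0]);ys=np.array([-xs[1],xs[0],0]);zk=np.cos(np.radians(25))*np.array([0,0,1])-np.sin(np.radians(25))*xs
xk=np.cross(ys,zk)
def ptr(im,c,cen):
    """knob face centre 'cen' (world) -> refined face centre, pointer angle cw from stand x in knob plane"""
    s=6;t=(np.arange(-28,28.01,1/s));X,Y=np.meshgrid(t,t)
    M=np.float32([[proj(c,cen+xk*a+ys*b) for a in t] for b in t])
    r=cv2.remap(im,M[...,0],M[...,1],1)
    h=cv2.cvtColor(r,cv2.COLOR_BGR2HSV);white=(h[...,1]<60)&(h[...,2]>150);org=(h[...,1]>120)&(h[...,0]<20)
    k=(org|white)&(X**2+Y**2<26**2)
    return r,org,white,X,Y
if __name__=="__main__":
    n=sys.argv[1];c=pickle.load(open(f"w{n}.pkl","rb"));im=cv2.imread(f"pics/w{n}.png")
    cen=np.array([float(v) for v in sys.argv[2:5]])
    r,org,white,X,Y=ptr(im,c,cen)
    (ox,oy),orad=cv2.minEnclosingCircle(np.argwhere(org)[:,::-1].astype(np.float32))
    print("orange circle mm",ox/6-28,oy/6-28,orad/6)
    R=np.hypot(X-(ox/6-28),Y-(oy/6-28));m=white&(R<17)
    lab,st=cv2.connectedComponentsWithStats(m.astype(np.uint8))[1:3]
    q=lab==1+np.argmax(st[1:,4]); ring=q&(R>11)&(R<17)
    dx,dy=X[ring].mean()-(ox/6-28),Y[ring].mean()-(oy/6-28)
    print("hub",X[q&(R<9)].mean(),Y[q&(R<9)].mean(),"n",ring.sum(),"pointer angle cw from x",-np.arctan2(dy,dx))
    cv2.imwrite("pics/knob%s.png"%n,r[::-1])
E
python3 ptr.py H 597 -101 149.4
```

```text
orange circle mm 0.6675135294596366 3.820912679036457 20.781171162923176
hub 0.5239417989420015 3.589285714285939 n 691 pointer angle cw from x 0.38748609865210254
```

```bash
python3 - <<'E'
from h import *
S=get_calibration("scene")
def z(c,u,h): return least_squares(lambda p:proj(c,[p[0],p[1],h])-u,[600,0]).x
for q in((75,225),(140,268),(190,277),(260,270),(310,235),(325,210),(333,180)):
    print(q,z(S,(310+q[0]/4,160+q[1]/4),106).round())
E
```

```text
(75, 225) [660.  85.]
(140, 268) [647.  43.]
(190, 277) [651.  16.]
(260, 270) [668. -17.]
(310, 235) [697. -37.]
(325, 210) [714. -40.]
(333, 180) [733. -40.]
```

Converted, 65 mm / 400 = 0.1625, 35 mm / 400 = 0.0875, 0.8 rad / 4 = 0.2.

Call:
carry_out --pt "0 0 0.0875" --pt "0 0 0.1625" --pt "0 0 0.1625" --pt "0 0 0.1625" --pt "0 0 0.1625" --pt "0 0 0.1625" --pt "0 0 0.1625" --pt "0 0 0.1625" --turn '[0,0.05,0.1,0.15,0.2,0.2,0.2,0.2]' --grip '[95,95,95,95,95,95,95,95]'

```text
clock: 6.78
tool_pos: [534.2, -164.7, 200.3]
tcp_rot: [[-0.735, 0.679, -0.001], [0.679, 0.735, 0.0], [0.001, -0.0, -1.0]]
contact_force: [0.7, 0.2, -0.4]
width: 94.9
grasp_force: 0.0
```

Converted, 0.98 rad / 4 = 0.245.

Call:
carry_out --pt "0 0 0" --pt "0 0 0" --pt "0 0 0" --pt "0 0 0" --pt "0 0 0" --pt "0 0 0" --pt "0 0 0" --pt "0 0 0" --turn '[0.245,0.245,0.245,0.245,0.245,0.245,0.245,0.245]' --grip '[95,95,95,95,95,95,95,95]'

```text
clock: 7.45
tool_pos: [534.2, -164.7, 200.2]
tcp_rot: [[-0.973, -0.231, -0.001], [-0.231, 0.973, 0.0], [0.001, 0.001, -1.0]]
contact_force: [-0.2, -0.1, -0.1]
width: 94.8
grasp_force: 0.0
```

Converted, 67 mm / 400 = 0.1675, 66 mm / 400 = 0.165, 0.59 rad / 4 = 0.1475.

Call:
carry_out --pt "0.05 0.05 0" --pt "0.1 0.1 0" --pt "0.15 0.15 0" --pt "0.1675 0.165 0" --pt "0.1675 0.165 0" --pt "0.1675 0.165 0" --pt "0.1675 0.165 0" --pt "0.1675 0.165 0" --turn '[0.1475,0.1475,0.1475,0.1475,0.1475,0.1475,0.1475,0.1475]' --grip '[95,95,95,95,95,95,95,95]'

```text
clock: 8.12
tool_pos: [601.2, -98.6, 200.5]
tcp_rot: [[-0.687, -0.727, -0.001], [-0.727, 0.687, 0.0], [0.0, 0.001, -1.0]]
contact_force: [-0.2, 0.1, -0.3]
width: 95.1
grasp_force: 0.0
```

```bash
python3 snap.py K
```

```text
8.1167 [601.23199558 -98.55731529 200.45599077] [-2.70854832e-01  4.82756763e-01  1.61550759e+00 -6.03382734e-06
  1.04394668e+00 -2.65572503e+00] [-0.23627821  0.1330227  -0.27933386] -2.327515671132532
[array([315., 212.]), array([287., 212.])]
```

```bash
python3 ptr.py K 597.2 -97.3 149.1; python3 - <<'E'
import cv2
cv2.imwrite("pics/k2.png",cv2.resize(cv2.imread("pics/wK.png")[100:340,160:480],None,fx=2,fy=2))
E
```

```text
orange circle mm 0.333404541015625 -0.0556462605794259 21.906341552734375
hub 5.9120000000002415 0.3571111111113126 n 309 pointer angle cw from x 0.14294213162648725
```

Converted, -81 mm / 400 = -0.2025, 1.5 mm / 400 = 0.0038, -0.05 rad / 4 = -0.0125.

Call:
carry_out --pt "0.0025 0.0038 -0.1" --pt "0.0025 0.0038 -0.2" --pt "0.0025 0.0038 -0.2025" --pt "0.0025 0.0038 -0.2025" --pt "0.0025 0.0038 -0.2025" --turn '[-0.0125,-0.0125,-0.0125,-0.0125,-0.0125]' --grip '[95,95,95,95,80]'

```text
clock: 8.58
tool_pos: [603.3, -96.8, 121.4]
tcp_rot: [[-0.72, -0.694, 0.001], [-0.694, 0.72, -0.0], [-0.001, -0.001, -1.0]]
contact_force: [0.7, -0.3, 0.3]
width: 92.0
grasp_force: 0.0
```

Call:
carry_out --pt "0 0 0" --pt "0 0 0" --pt "0 0 0" --pt "0 0 0" --pt "0 0 0" --pt "0 0 0" --pt "0 0 0" --pt "0 0 0" --turn '[0,0,0,0,0,0,0,0]' --grip '[25,25,25,25,25,25,25,25]'

```text
clock: 9.25
tool_pos: [601.8, -95.7, 119.6]
tcp_rot: [[-0.719, -0.695, -0.002], [-0.695, 0.719, 0.001], [0.001, 0.003, -1.0]]
contact_force: [-3.2, 4.5, 7.0]
width: 41.6
grasp_force: 30.0
```

Converted, -2.6 mm / 400 = -0.0065, 1.2 mm / 400 = 0.003, -0.9 rad / 4 = -0.225.

Call:
carry_out --pt "0.0003 0 -0.0008" --pt "0.0008 0 -0.0015" --pt "0.0013 0 -0.0025" --pt "0.0015 0 -0.0033" --pt "0.002 0 -0.004" --pt "0.0025 0 -0.005" --pt "0.0028 0.0003 -0.0058" --pt "0.003 0.0003 -0.0065" --turn '[-0.025,-0.0525,-0.08,-0.1075,-0.135,-0.165,-0.195,-0.225]' --grip '[25,25,25,25,25,25,25,25]'

```text
clock: 9.92
tool_pos: [604.4, -97.2, 116.9]
tcp_rot: [[-0.991, 0.136, 0.001], [0.136, 0.991, -0.001], [-0.001, -0.001, -1.0]]
contact_force: [3.8, -9.8, -6.1]
width: 39.4
grasp_force: 30.0
```

Call:
carry_out --pt "0 0 0" --pt "0 0 0" --pt "0 0 0" --pt "0 0 0" --turn '[0,0,0,0]' --grip '[25,25,70,95]'

```text
clock: 10.25
tool_pos: [603.9, -96.5, 116.9]
tcp_rot: [[-0.991, 0.132, -0.0], [0.132, 0.991, 0.0], [0.0, 0.0, -1.0]]
contact_force: [0.2, 0.8, -0.4]
width: 47.8
grasp_force: 0.0
```

Converted, 70 mm / 400 = 0.175, 40 mm / 400 = 0.1.

Call:
carry_out --pt "0 0 0" --pt "0 0 0" --pt "0 0 0.1" --pt "0 0 0.175" --pt "0 0 0.175" --pt "0 0 0.175" --pt "0 0 0.175" --turn '[0,0,0,0,0,0,0]' --grip '[95,95,95,95,95,95,95]'

```text
clock: 10.83
tool_pos: [603.5, -96.0, 186.6]
tcp_rot: [[-0.991, 0.131, -0.001], [0.131, 0.991, 0.0], [0.001, 0.0, -1.0]]
contact_force: [-0.9, 0.4, -0.8]
width: 92.6
grasp_force: 0.0
```

```bash
python3 snap.py L;python3 ptr.py L 598.5 -97.3 146.5; python3 - <<'E'
import cv2,numpy as np
a=[cv2.imread(f"pics/w{n}.png")[120:320,220:420] for n in "KL"]
cv2.imwrite("pics/kl.png",cv2.resize(np.hstack(a),None,fx=2,fy=2,interpolation=2))
E
```

```text
10.8333 [603.45321417 -96.00049548 186.56635784] [-2.65885606e-01  4.99630461e-01  1.62657211e+00  1.67208756e-04
  1.01597158e+00 -1.70514741e+00] [-0.8825316   0.36130029 -0.77365697] 3.0099700614079183
[array([312., 218.]), array([324., 225.])]
orange circle mm 0.1092503865559884 0.4629491170247384 20.64471181233724Traceback (most recent call last):
  File "ptr.py", line 22, in <module>
    q=lab==1+np.argmax(st[1:,4]); ring=q&(R>11)&(R<17)
             ~~~~~~~~~^^^^^^^^^^
    return _wrapfunc(a, 'argmax', axis=axis, out=out, **kwds)
    return bound(*args, **kwds)
ValueError: attempt to get argmax of an empty sequence
```

View pics/kl.png

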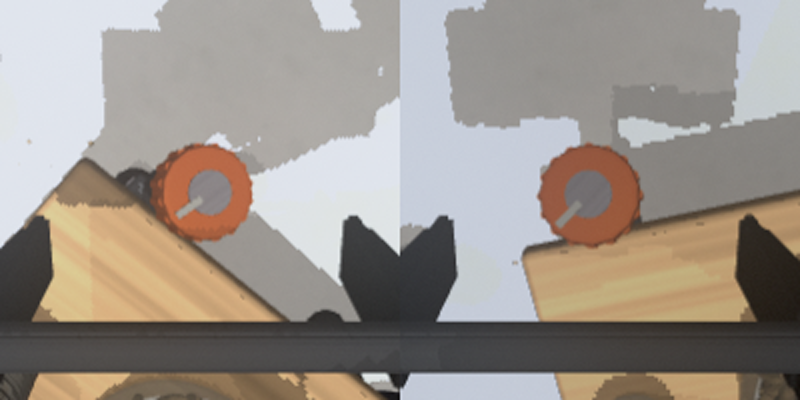

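K (before) and L (after) both show the knob with a grey pointer in the gripper's shadow. The pointer is at about (178,215) in K and (560,222) in L. I'll adapt the pointer measurement to that lighting.

```bash
sed -i 's/white=(h\[...,1\]<60)&(h\[...,2\]>150)/white=(h[...,1]<95)\&(h[...,2]>60)/; s/R<17)/R<16)/g; s/org=(h\[...,1\]>120)&(h\[...,0\]<20)/org=(h[...,1]>150)\&(h[...,0]<14)/' ptr.py
python3 ptr.py H 597.2 -97.3 149.1;python3 ptr.py K 597.2 -97.3 149.1;python3 ptr.py L 598.5 -97.3 146.5
```

```text
orange circle mm 1.3532613118489571 0.8838958740234375 19.948758443196613
hub 0.8267754903157121 0.30836074227494037 n 1086 pointer angle cw from x 0.988695046894071
orange circle mm -0.11775716145833215 1.473864237467449 20.34779230753581
hub -0.4526739325752955 1.8128833157547335 n 623 pointer angle cw from x 0.17837270935438002
orange circle mm 1.5299606323242188 2.586354573567707 18.11185582478841
hub 0.4992950796562014 1.3176136096623168 n 1910 pointer angle cw from x 1.8782083713664968
```

```bash
cat > pa.py <<'E'
import pickle
from ptr import *
def ang(n,hub,tip,cen):
    c=pickle.load(open(f"w{n}.pkl","rb"))
    P=[least_squares(lambda q:proj(c,np.array(cen)+q[0]*xk+q[1]*ys)-u,[0,0],x_scale=10).x for u in(hub,tip)]
    d=P[1]-P[0];print(n,"hub",P[0].round(1),"len",np.hypot(*d).round(1),"cw",-np.arctan2(d[1],d[0]).round(3))
if __name__=="__main__":
    ang("H",(437.5,148),(471,156),(597.2,-97.3,149.1))
    ang("K",(325,215.3),(309,227.8),(597.2,-97.3,149.1))
    ang("L",(314,216.5),(300,231),(598.5,-97.3,146.5))
E
python3 pa.py
```

```text
H hub [ 0.1 -0.5] len 16.9 cw 0.276
K hub [-2.   2.7] len 17.0 cw 0.267
L hub [-0.8 -0.1] len 15.8 cw 0.985
```

```bash
cat > pm.py <<'E'
import sys,pickle
from ptr import xk,ys,zk
from h import *
def meas(n,cw):
    """cw: rough knob angle, sets the expected face centre; returns cw angle by template search"""
    cen=np.array([597.3,-97,149.1])-zk*3.18*(cw-.27)
    c=pickle.load(open(f"w{n}.pkl","rb"));t=np.arange(-24,24.1,.5)
    M=np.float32([[proj(c,cen+xk*a+ys*b) for a in t] for b in t])
    r=cv2.remap(cv2.imread(f"pics/w{n}.png"),M[...,0],M[...,1],1)
    S=cv2.cvtColor(r,cv2.COLOR_BGR2HSV)[...,1].astype(float);X,Y=np.meshgrid(t,t);best=None
    A=np.radians(np.arange(0,360,3))
    for dx in np.arange(-5,5.1,.5):
        for dy in np.arange(-5,5.1,.5):
            x,y=X-dx,Y-dy;R=np.hypot(x,y);hub=S[R<7.5].mean()
            ann=(R>10.5)&(R<15);am=S[ann].mean();xa,ya,sa=x[ann],y[ann],S[ann]
            for a in A:
                u=xa*np.cos(a)-ya*np.sin(a);v=xa*np.sin(a)+ya*np.cos(a)
                b=sa[(u>0)&(abs(v)<1.6)].mean();s=1.5*am-hub-.4*b
                if best is None or s>best[0]:best=(s,dx,dy,a,b,am,hub)
    s,dx,dy,a0,*o=best;x,y=X-dx,Y-dy;R=np.hypot(x,y)
    k=(R>9.5)&(R<15.5);th=np.arctan2(-y[k],x[k])-a0;th=np.angle(np.exp(1j*th))
    w=np.clip(.75*o[1]-S[k],0,None)*(abs(th)<.4)
    print(n,"angle",(a0+(w*th).sum()/w.sum()).round(3),"off",dx,dy,np.round(o))
if __name__=="__main__":meas(sys.argv[1],float(sys.argv[2]))
E
python3 pm.py H .27;python3 pm.py K .27;python3 pm.py L .98
```

```text
H angle 0.316 off -0.5 -1.0 [ 12. 144.  10.]
K angle 0.309 off -2.0 2.5 [ 34. 153.  11.]
L angle 1.001 off -1.0 0.0 [ 29. 143.  10.]
```

Converted, -69 mm / 400 = -0.1725, -35 mm / 400 = -0.0875, 0.92 rad / 4 = 0.23.

Call:
carry_out --pt "0 -0.0013 0" --pt "0 -0.0013 0" --pt "0 -0.0013 0" --pt "0 -0.0013 0" --pt "0 -0.0013 0" --pt "0 -0.0013 -0.0125" --pt "0 -0.0013 -0.0875" --pt "0 -0.0013 -0.1725" --turn '[0.23,0.23,0.23,0.23,0.23,0.23,0.23,0.23]' --grip '[95,95,95,95,95,95,95,95]'

```text
clock: 11.55
tool_pos: [604.2, -96.8, 117.7]
tcp_rot: [[-0.7, -0.714, 0.002], [-0.714, 0.7, -0.001], [-0.001, -0.002, -1.0]]
contact_force: [0.5, -0.6, -0.5]
width: 94.9
grasp_force: 0.0
```

Call:
carry_out --pt "0 0 0" --pt "0 0 0" --pt "0 0 0" --pt "0 0 0" --pt "0 0 0" --pt "0 0 0" --pt "0 0 0" --pt "0 0 0" --turn '[0,0,0,0,0,0,0,0]' --grip '[60,25,25,25,25,25,25,25]'

```text
clock: 12.22
tool_pos: [603.9, -96.8, 118.6]
tcp_rot: [[-0.705, -0.709, 0.001], [-0.709, 0.705, -0.0], [-0.0, -0.0, -1.0]]
contact_force: [-1.6, 1.4, 0.3]
width: 47.2
grasp_force: 1.2
```

Converted, -2.3 mm / 400 = -0.0058, -1.2 mm / 400 = -0.003, -0.92 rad / 4 = -0.23.

Call:
carry_out --pt "0.0003 0 -0.0008" --pt "0.0008 0 -0.0015" --pt "0.001 0 -0.0023" --pt "0.0013 0 -0.003" --pt "0.0015 0 -0.0038" --pt "0.002 0 -0.0045" --pt "0.0023 0.0003 -0.0053" --pt "0.0025 0.0003 -0.0058" --turn '[-0.025,-0.0525,-0.08,-0.11,-0.14,-0.17,-0.2,-0.23]' --grip '[25,25,25,25,25,25,25,25]'

```text
clock: 12.88
tool_pos: [604.8, -97.1, 115.6]
tcp_rot: [[-0.991, 0.137, -0.0], [0.137, 0.991, -0.001], [0.0, -0.001, -1.0]]
contact_force: [-1.7, -5.9, -1.4]
width: 39.3
grasp_force: 30.0
```

Converted, 70 mm / 400 = 0.175, 40 mm / 400 = 0.1.

Call:
carry_out --pt "0 0 0" --pt "0 0 0" --pt "0 0 0" --pt "0 0 0" --pt "0 0 0" --pt "0 0 0.1" --pt "0 0 0.175" --pt "0 0 0.175" --turn '[0,0,0,0,0,0,0,0]' --grip '[25,60,95,95,95,95,95,95]'

```text
clock: 13.55
tool_pos: [606.9, -97.0, 191.5]
tcp_rot: [[-0.991, 0.131, 0.008], [0.131, 0.991, -0.002], [-0.008, -0.001, -1.0]]
contact_force: [0.1, 1.0, 0.7]
width: 80.8
grasp_force: 0.0
```

Call:
carry_out --pt "0 0 0" --pt "0 0 0" --turn '[0,0]' --grip '[95,95]'

```text
clock: 13.72
tool_pos: [604.5, -96.4, 185.3]
tcp_rot: [[-0.991, 0.131, -0.0], [0.131, 0.991, 0.0], [0.0, 0.0, -1.0]]
contact_force: [1.3, 0.5, -1.3]
width: 92.0
grasp_force: 0.0
```

```bash
python3 snap.py M;python3 pm.py M 1.75
```

```text
13.7167 [604.47138478 -96.4400977  185.31468883] [-2.66148834e-01  5.02396983e-01  1.62525181e+00  1.82851841e-04
  1.01443923e+00 -1.70538084e+00] [ 1.31596854  0.48870487 -1.27916338] 3.0099317873978797
[array([312., 218.]), array([324., 224.])]
M angle 1.612 off -1.0 -0.5 [ 30. 143.  10.]
```

Converted, -69 mm / 400 = -0.1725, -35 mm / 400 = -0.0875, 0.92 rad / 4 = 0.23.

Call:
carry_out --pt "-0.0008 0 0" --pt "-0.0008 0 0" --pt "-0.0008 0 0" --pt "-0.0008 0 0" --pt "-0.0008 0 0" --pt "-0.0008 0 -0.0125" --pt "-0.0008 0 -0.0875" --pt "-0.0008 0 -0.1725" --turn '[0.23,0.23,0.23,0.23,0.23,0.23,0.23,0.23]' --grip '[95,95,95,95,95,95,80,60]'

```text
clock: 14.43
tool_pos: [605.0, -96.7, 116.4]
tcp_rot: [[-0.7, -0.714, 0.002], [-0.714, 0.7, -0.001], [-0.001, -0.002, -1.0]]
contact_force: [1.0, -1.2, 0.3]
width: 86.2
grasp_force: 0.0
```

Call:
carry_out --pt "0 0 0" --pt "0 0 0" --pt "0 0 0" --pt "0 0 0" --pt "0 0 0" --pt "0 0 0" --pt "0 0 0" --pt "0 0 0" --turn '[0,0,0,0,0,0,0,0]' --grip '[25,25,25,25,25,25,25,25]'

```text
clock: 15.1
tool_pos: [603.5, -95.5, 117.8]
tcp_rot: [[-0.706, -0.709, -0.002], [-0.709, 0.706, 0.002], [0.0, 0.002, -1.0]]
contact_force: [-7.9, 6.5, 8.8]
width: 41.6
grasp_force: 30.0
```

Call:
carry_out --pt "0 0 0" --pt "0 0 0" --turn '[0,0]' --grip '[25,25]'

```text
clock: 15.27
tool_pos: [603.5, -95.5, 117.8]
tcp_rot: [[-0.705, -0.709, -0.002], [-0.709, 0.705, 0.001], [0.0, 0.002, -1.0]]
contact_force: [-7.6, 7.3, 7.3]
width: 41.6
grasp_force: 30.0
```

Converted, -2.3 mm / 400 = -0.0058, -2.1 mm / 400 = -0.0053, -0.92 rad / 4 = -0.23.

Call:
carry_out --pt "0.0003 0 -0.0008" --pt "0.0008 0 -0.0015" --pt "0.001 0 -0.0023" --pt "0.0013 0 -0.003" --pt "0.0015 0 -0.0038" --pt "0.002 0 -0.0045" --pt "0.0023 0.0003 -0.0053" --pt "0.0025 0.0003 -0.0058" --turn '[-0.025,-0.0525,-0.08,-0.11,-0.14,-0.17,-0.2,-0.23]' --grip '[25,25,25,25,25,25,25,25]'

```text
clock: 15.93
tool_pos: [606.0, -97.1, 115.1]
tcp_rot: [[-0.991, 0.137, 0.002], [0.137, 0.991, -0.001], [-0.002, -0.001, -1.0]]
contact_force: [1.7, -8.2, -2.2]
width: 39.5
grasp_force: 30.0
```

Converted, 70 mm / 400 = 0.175, 40 mm / 400 = 0.1.

Call:
carry_out --pt "0 0 0" --pt "0 0 0" --pt "0 0 0" --pt "0 0 0" --pt "0 0 0" --pt "0 0 0.1" --pt "0 0 0.175" --pt "0 0 0.175" --turn '[0,0,0,0,0,0,0,0]' --grip '[25,60,95,95,95,95,95,95]'

```text
clock: 16.6
tool_pos: [607.6, -96.9, 190.2]
tcp_rot: [[-0.991, 0.131, 0.008], [0.131, 0.991, -0.002], [-0.008, -0.001, -1.0]]
contact_force: [0.4, 0.4, 0.1]
width: 80.4
grasp_force: 0.0
```

Call:
carry_out --pt "0 0 0" --pt "0 0 0" --turn '[0,0]' --grip '[95,95]'

```text
clock: 16.77
tool_pos: [605.2, -96.4, 184.0]
tcp_rot: [[-0.991, 0.131, -0.0], [0.131, 0.991, 0.0], [0.0, 0.0, -1.0]]
contact_force: [-0.2, 0.0, -0.2]
width: 92.8
grasp_force: 0.0
```

```bash
python3 snap.py N;python3 pm.py N 2.35
```

```text
16.7667 [605.17106974 -96.37197042 184.04461074] [-2.65719362e-01  5.04669589e-01  1.62490196e+00  1.31520037e-04
  1.01249413e+00 -1.70490441e+00] [-0.15663285  0.04994357 -0.19937475] 3.009911718499998
[array([312., 217.]), array([324., 224.])]
N angle 2.311 off -0.5 -0.5 [ 32. 143.  10.]
```

Converted, -69 mm / 400 = -0.1725, -35 mm / 400 = -0.0875, 0.92 rad / 4 = 0.23.

Call:
carry_out --pt "0 0 0" --pt "0 0 0" --pt "0 0 0" --pt "0 0 0" --pt "0 0 0" --pt "0 0 -0.0125" --pt "0 0 -0.0875" --pt "0 0 -0.1725" --turn '[0.23,0.23,0.23,0.23,0.23,0.23,0.23,0.23]' --grip '[95,95,95,95,95,95,80,60]'

```text
clock: 17.48
tool_pos: [606.0, -96.6, 115.1]
tcp_rot: [[-0.7, -0.714, 0.002], [-0.714, 0.7, -0.001], [-0.001, -0.002, -1.0]]
contact_force: [0.1, -0.1, 0.0]
width: 86.2
grasp_force: 0.0
```

Call:
carry_out --pt "0 0 0" --pt "0 0 0" --pt "0 0 0" --pt "0 0 0" --pt "0 0 0" --pt "0 0 0" --pt "0 0 0" --pt "0 0 0" --turn '[0,0,0,0,0,0,0,0]' --grip '[25,25,25,25,25,25,25,25]'

```text
clock: 18.15
tool_pos: [604.5, -95.4, 116.4]
tcp_rot: [[-0.706, -0.709, -0.002], [-0.709, 0.706, 0.002], [0.0, 0.002, -1.0]]
contact_force: [-6.4, 7.7, 9.5]
width: 41.4
grasp_force: 30.0
```

Converted, -2.3 mm / 400 = -0.0058, -2.1 mm / 400 = -0.0053, -0.92 rad / 4 = -0.23.

Call:
carry_out --pt "0.0003 0 -0.0008" --pt "0.0008 0 -0.0015" --pt "0.001 0 -0.0023" --pt "0.0013 0 -0.003" --pt "0.0015 0 -0.0038" --pt "0.002 0 -0.0045" --pt "0.0023 0.0003 -0.0053" --pt "0.0025 0.0003 -0.0058" --turn '[-0.025,-0.0525,-0.08,-0.11,-0.14,-0.17,-0.2,-0.23]' --grip '[25,25,25,25,25,25,25,25]'

```text
clock: 18.82
tool_pos: [607.0, -97.0, 113.7]
tcp_rot: [[-0.991, 0.137, 0.002], [0.137, 0.991, -0.001], [-0.002, -0.001, -1.0]]
contact_force: [-0.8, -7.1, -0.3]
width: 39.5
grasp_force: 30.0
```

Converted, 70 mm / 400 = 0.175, 40 mm / 400 = 0.1.

Call:
carry_out --pt "0 0 0" --pt "0 0 0" --pt "0 0 0" --pt "0 0 0" --pt "0 0 0" --pt "0 0 0.1" --pt "0 0 0.175" --pt "0 0 0.175" --turn '[0,0,0,0,0,0,0,0]' --grip '[25,60,95,95,95,95,95,95]'

```text
clock: 19.48
tool_pos: [608.6, -96.8, 188.9]
tcp_rot: [[-0.991, 0.131, 0.008], [0.131, 0.991, -0.002], [-0.008, -0.001, -1.0]]
contact_force: [-0.4, 0.3, 0.9]
width: 80.7
grasp_force: 0.0
```

Call:
carry_out --pt "0 0 0" --pt "0 0 0" --turn '[0,0]' --grip '[95,95]'

```text
clock: 19.65
tool_pos: [606.2, -96.3, 182.7]
tcp_rot: [[-0.991, 0.131, -0.0], [0.131, 0.991, 0.0], [0.0, 0.0, -1.0]]
contact_force: [-1.2, 0.1, -0.1]
width: 92.7
grasp_force: 0.0
```

```bash
python3 snap.py O;python3 pm.py O 3.0
```

```text
19.65 [606.1669085  -96.26040148 182.73888793] [-2.65107109e-01  5.07380657e-01  1.62383373e+00  1.12435337e-04
  1.01085491e+00 -1.70430209e+00] [-1.24001079  0.07940501 -0.10460098] 3.0099316006566923
[array([311., 217.]), array([324., 224.])]
O angle 2.987 off -1.0 -1.0 [ 30. 143.  10.]
```

Converted, -136 mm / 400 = -0.34, -120 mm / 400 = -0.3, -0.7 rad / 4 = -0.175.

Call:
carry_out --pt "-0.1 -0.02 0" --pt "-0.2 -0.04 0" --pt "-0.3 -0.06 0" --pt "-0.34 -0.07 0" --pt "-0.34 -0.07 0" --pt "-0.34 -0.07 0" --pt "-0.34 -0.07 0" --pt "-0.34 -0.07 0" --turn '[0,0,0,-0.175,-0.175,-0.175,-0.175,-0.175]' --grip '[95,95,95,95,95,95,95,95]'

```text
clock: 20.37
tool_pos: [470.0, -124.3, 182.2]
tcp_rot: [[-0.723, 0.691, -0.002], [0.691, 0.723, 0.001], [0.002, -0.001, -1.0]]
contact_force: [-0.7, 0.5, -0.1]
width: 95.4
grasp_force: 0.0
```

Converted, -137 mm / 400 = -0.3425, -120 mm / 400 = -0.3, -0.8 rad / 4 = -0.2.

Call:
carry_out --pt "0 0 0" --pt "0 0 0" --pt "0 0 -0.1" --pt "0 0 -0.2" --pt "0 0 -0.3" --pt "0 0 -0.3425" --pt "0 0 -0.3425" --pt "0 0 -0.3425" --turn '[-0.18,-0.18,-0.2,-0.2,-0.2,-0.2,-0.2,-0.2]' --grip '[95,95,95,95,95,95,95,95]'

```text
clock: 21.03
tool_pos: [469.3, -123.9, 44.0]
tcp_rot: [[-0.012, 1.0, -0.004], [1.0, 0.012, 0.002], [0.002, -0.004, -1.0]]
contact_force: [0.5, -0.5, 1.4]
width: 95.2
grasp_force: 0.0
```

```bash
python3 snap.py P
```

```text
21.0333 [ 469.28855926 -123.92677101   43.95639655] [-3.94402057e-01  5.62978710e-01  2.05283754e+00  1.05915657e-04
  5.30544462e-01 -4.06102300e-01] [ 0.52959278 -0.50940292  1.37209711] 1.5824008744370626
[array([751., 314.]), array([575., 190.])]
```

Converted, -91 mm / 400 = -0.2275, -80 mm / 400 = -0.2.

Call:
carry_out --pt "0 -0.1 0" --pt "0 -0.2 0" --pt "0.085 -0.2275 0" --pt "0.085 -0.2275 0" --pt "0.085 -0.2275 0" --pt "0.085 -0.2275 0" --turn '[0,0,0,0,0,0]' --grip '[95,95,95,95,95,95]'

```text
clock: 21.58
tool_pos: [504.0, -215.0, 46.2]
tcp_rot: [[-0.016, 1.0, -0.0], [1.0, 0.016, 0.0], [0.0, -0.0, -1.0]]
contact_force: [0.5, -0.3, -0.7]
width: 95.0
grasp_force: 0.0
```

```bash
python3 snap.py Q; sed -i 's/for th in (.0,.3)/for th in (0,)/; s/rb in (16.5,17.,None)/rb in (16.5,None)/; s/665,-91,6.4,17/665,-91,Z0,17/; s/^V=/Z0=float(sys.argv[2]);V=/' pad2.py; timeout 300 python3 pad2.py PQ 0.5;  timeout 200 python3 pad2.py BF 7
```

```text
21.5833 [ 504.01765715 -214.98847513   46.22867361] [-5.23767966e-01  6.13987523e-01  1.90118136e+00  9.64565512e-05
  6.26906916e-01 -5.39559120e-01] [ 0.51573588 -0.29779557 -0.70899427] 1.5865092953182716
[array([763., -35.]), array([557.,  57.])]
0 16.5 [ 6.6753e+02 -9.0350e+01  2.2000e-01  1.7000e+01  1.4190e+01  1.8200e+00] res 0.36
0 None [ 6.6694e+02 -9.0420e+01  3.5000e-01  1.6110e+01  1.4040e+01  2.8300e+00] res 0.23
0 16.5 [664.06 -90.64   7.5   17.    14.04   2.12] res 0.31
0 None [663.58 -90.7    7.52  16.16  13.67   2.95] res 0.22
```

```bash
python3 flo.py PQ
```

```text
13
[[ 5.627e+02 -9.210e+01  2.900e+00  4.000e-01  4.415e+02  1.855e+02]
 [ 5.819e+02 -1.156e+02 -4.000e-01  4.000e-01  4.607e+02  2.134e+02]
 [ 5.997e+02 -1.113e+02 -9.000e-01  1.000e-01  4.836e+02  2.084e+02]
 [ 6.064e+02 -1.080e+02 -1.200e+00  4.000e-01  4.921e+02  2.046e+02]
 [ 6.129e+02 -8.000e+01 -1.000e+00  2.000e-01  5.085e+02  1.695e+02]
 [ 6.129e+02 -8.000e+01 -1.000e+00  2.000e-01  5.085e+02  1.695e+02]
 [ 6.176e+02 -7.820e+01 -2.000e-01  3.000e-01  5.154e+02  1.674e+02]
 [ 6.189e+02 -7.140e+01 -1.300e+00  1.000e-01  5.185e+02  1.581e+02]
 [ 6.231e+02 -1.127e+02  8.000e-01  4.000e-01  5.138e+02  2.113e+02]
 [ 6.421e+02 -8.030e+01 -1.700e+00  2.000e-01  5.463e+02  1.702e+02]
 [ 6.452e+02 -8.690e+01 -1.000e+00  4.000e-01  5.493e+02  1.788e+02]
 [ 6.453e+02 -8.310e+01 -8.000e-01  1.000e-01  5.505e+02  1.741e+02]
 [ 6.466e+02 -8.800e+01 -2.000e-01  1.000e-01  5.510e+02  1.806e+02]]
-0.8993697142604928
```

Converted, 137 mm / 400 = 0.3425, 120 mm / 400 = 0.3, 0.9 rad / 4 = 0.225.

Call:
carry_out --pt "0 0 0.1" --pt "0 0 0.2" --pt "0 0 0.3" --pt "0 0 0.3425" --pt "0 0.075 0.3425" --pt "0 0.15 0.3425" --pt "0 0.15 0.3425" --pt "0 0.15 0.3425" --turn '[0,0,0.025,0.05,0.225,0.225,0.225,0.225]' --grip '[95,95,95,95,95,95,95,95]'

```text
clock: 22.3
tool_pos: [503.8, -153.2, 183.6]
tcp_rot: [[-0.662, 0.749, 0.0], [0.749, 0.662, 0.0], [0.0, 0.0, -1.0]]
contact_force: [-0.1, -0.1, 0.2]
width: 95.1
grasp_force: 0.0
```

```bash
python3 -c "
from h import *
s=arm.get_state();r=s['tcp_rot'];print(s['tool_pos'],np.arctan2(r[1][0],r[0][0]))"
```

```text
[ 503.78090708 -153.20824743  183.59305268] 2.29475929218187
```

Converted, 102 mm / 400 = 0.255, 90 mm / 400 = 0.225, 0.9 rad / 4 = 0.225.

Call:
carry_out --pt "0 0 0" --pt "0 0 0" --pt "0 0 0" --pt "0 0 0" --pt "0.075 0.05 0" --pt "0.15 0.1 0" --pt "0.225 0.1425 0" --pt "0.255 0.1425 0" --turn '[0.225,0.225,0.225,0.225,0.225,0.225,0.225,0.225]' --grip '[95,95,95,95,95,95,95,95]'

```text
clock: 22.97
tool_pos: [608.5, -95.0, 183.2]
tcp_rot: [[-0.999, -0.055, 0.001], [-0.055, 0.999, 0.0], [-0.001, 0.0, -1.0]]
contact_force: [-0.0, -0.0, -0.7]
width: 94.8
grasp_force: 0.0
```

Converted, -69 mm / 400 = -0.1725, -35 mm / 400 = -0.0875, 0.55 rad / 4 = 0.1375.

Call:
carry_out --pt "0 0 0" --pt "0 0 0" --pt "0 0 0" --pt "0 0 0" --pt "0 0 -0.0125" --pt "0 0 -0.0875" --pt "0 0 -0.1725" --pt "0 0 -0.1725" --turn '[0.1375,0.1375,0.1375,0.1375,0.1375,0.1375,0.1375,0.1375]' --grip '[95,95,95,95,95,80,60,60]'

```text
clock: 23.63
tool_pos: [603.3, -97.0, 109.3]
tcp_rot: [[-0.828, -0.56, -0.008], [-0.56, 0.828, 0.002], [0.005, 0.006, -1.0]]
contact_force: [-0.7, -0.3, -0.9]
width: 80.3
grasp_force: 0.0
```

Call:
carry_out --pt "0 0 0" --pt "0 0 0" --pt "0 0 0" --pt "0 0 0" --pt "0 0 0" --pt "0 0 0" --pt "0 0 0" --pt "0 0 0" --turn '[0,0,0,0,0,0,0,0]' --grip '[25,25,25,25,25,25,25,25]'

```text
clock: 24.3
tool_pos: [605.2, -96.4, 115.2]
tcp_rot: [[-0.829, -0.559, -0.003], [-0.559, 0.829, 0.003], [0.0, 0.004, -1.0]]
contact_force: [-7.9, 13.0, 11.9]
width: 40.8
grasp_force: 30.0
```

Converted, -1.4 mm / 400 = -0.0035, -1.3 mm / 400 = -0.0033, -0.6 rad / 4 = -0.15.

Call:
carry_out --pt "0.0003 0 -0.0005" --pt "0.0003 0 -0.001" --pt "0.0005 0 -0.0015" --pt "0.0008 0 -0.002" --pt "0.001 0 -0.0025" --pt "0.0013 0 -0.003" --pt "0.0015 0 -0.0033" --pt "0.0015 0 -0.0035" --turn '[-0.02,-0.04,-0.06,-0.08,-0.1,-0.12,-0.135,-0.15]' --grip '[25,25,25,25,25,25,25,25]'

```text
clock: 24.97
tool_pos: [606.8, -97.0, 113.3]
tcp_rot: [[-1.0, 0.009, -0.001], [0.009, 1.0, 0.002], [0.001, 0.002, -1.0]]
contact_force: [-2.0, 5.9, 3.4]
width: 38.7
grasp_force: 30.0
```

Converted, 70 mm / 400 = 0.175, 40 mm / 400 = 0.1.

Call:
carry_out --pt "0 0 0" --pt "0 0 0" --pt "0 0 0" --pt "0 0 0" --pt "0 0 0" --pt "0 0 0.1" --pt "0 0 0.175" --pt "0 0 0.175" --turn '[0,0,0,0,0,0,0,0]' --grip '[25,60,95,95,95,95,95,95]'

```text
clock: 25.63
tool_pos: [609.3, -99.1, 188.5]
tcp_rot: [[-1.0, 0.007, 0.008], [0.007, 1.0, -0.002], [-0.008, -0.002, -1.0]]
contact_force: [0.0, 0.1, -0.3]
width: 80.1
grasp_force: 0.0
```

Call:
carry_out --pt "0 0 0" --pt "0 0 0" --turn '[0,0]' --grip '[95,95]'

```text
clock: 25.8
tool_pos: [606.8, -98.5, 182.3]
tcp_rot: [[-1.0, 0.007, -0.0], [0.007, 1.0, 0.0], [0.0, 0.0, -1.0]]
contact_force: [-0.7, 0.6, 0.9]
width: 92.1
grasp_force: 0.0
```

```bash
python3 snap.py R;python3 pm.py R 3.4
```

```text
25.8 [606.79207583 -98.46912222 182.27780522] [-2.68301963e-01  5.09195974e-01  1.62184210e+00  4.82997789e-05
  1.01103464e+00 -1.83219424e+00] [-0.70938007  0.56659962  0.88961371] 3.1346629846026826
[array([315., 216.]), array([321., 224.])]
R angle 3.345 off -1.0 0.5 [ 34. 145.  10.]
```

```bash
python3 -c "
from workcell import arm
print(arm.job_done())"
```

```text
the job is handed in; nothing more can be done
None
```

I turned the knob about 3.0 rad clockwise, so by calculation the pad now rests on the worktop with roughly 3–10 N, and I let go and handed the job in. The load was not measured directly, no verdict came back, and I took no final picture of the pad, jars or ramekin, though contact forces stayed low throughout.

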